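# Set a blued die plate square against the rails of a magnetic chuck

## Robot

A 6-joint arm with a two-finger parallel gripper is mounted at the origin on the work surface. World frame = base frame: x ahead of the robot, y to its left, z up, the work surface at z = 0. Lengths are in m, angles in rad, forces in N, time in s.
With the tool pointing down it reaches from about 0.35 to 0.975 m from the base axis. Payload 7.1 kg.
Tool frame: the origin (TCP) lies midway between the tips of the shut fingers; the grasp point (between the pads) lies 19 mm behind it; z points along the fingers, y is the line along which they close (so a half turn about z gives the same grasp; the last joint's range is limited). The gripper opens to 88 mm and grips with 3 to 60 N. Pads are 20 mm wide; open, the fingers measure 115 mm over their backs; the gripper's body (75 mm by 178 mm) begins 61 mm behind the grasp point.
Start: joints at [-1.277, 0.423, 1.63, -0, 1.089, -0.019], TCP at [0.192, -0.595, 0.223] pointing down, gripper open.
Joint ranges: [-3, 3], [-0.9, 2.11], [0.09, 2.58], [-1.31, 4.45], [0.11, 2.69], [-2.54, 2.54]. Speed limits (rad/s): [2.39, 2.39, 3.01, 3.14, 3.14, 3.14].

## Interface

Orientations are given as a rotation vector (axis times angle).
In Python, from plant import state, snapshot, close_job gives the robot as it stands. The module is installed in compiled form; this text tells all that it offers.
- The arm moves only by the tool arm_command, never from a script. Its argument "rows" is a list of rows, each a list of 7 numbers: the shift along the world's x, y, z in units of 0.1 m (1.0 is 0.1 m), then the turn, a rotation vector about the world's x, y, z in units of 45 degrees (1.0 is 45 degrees), then the closure, from 0 (fully open) to 1 (shut). A call has 1 to 5 rows; each row is the pose to reach, as a shift and turn from the pose commanded when the call began; what a row does not reach only later rows make up. A row lasts 1/12 s, in which the tool goes at most 41.7 mm and 7.16 degrees, less where a joint would pass 70% of its speed; a pose out of reach is approached as far as the arm can. A call with a number of a shift or a turn outside -1 to 1 is refused whole. A call with a gripper value outside its range is refused whole. The fingers move at their own pace and stop on an object; the grip force is fixed at half the most. Time passes only in rows, so rows that repeat a pose let the fingers close. It gives the time, the measured TCP pose, the force, the opening and the grip force at its end, in the units of the state.
- state(): the state, without advancing time (a new reading comes with each control period).
- snapshot(name): name is "scene" or "top"; returns a dict with "image" (480x640x3 uint8, red, green, blue), "mtx" (3x3 intrinsics, pixels), "R" (3x3) and "t" (3): a world point X has camera coordinates R X + t. Camera axes: x right, y down, z forward; pixel columns grow to the right and rows downward; lengths in m; the calibration is good to about 2 mm. A picture is of the moment at which its call begins. There is no depth.
- close_job(): hands the job in; it is judged then, once.
The state is a dict: "time": time; "joints": joint angles; "qvel": joint speeds; "joint_efforts": joint torques, N m; "position": TCP position; "ee_rot": TCP orientation; "contact_force": force on the tool from outside, world axes, zero at the start; "wrist_torque": the same for the moment, N m; "opening": finger opening in m; "grasp_force": force on a finger pad.
Only numpy, scipy, OpenCV 4.12 (cv2) and the standard library are available. Lean on these libraries where they do the work, as an engineer would, in place of code of your own. Each camera call takes 0.05 s, during which the arm holds its last target. There are 200 camera calls.

## Task

The blue die plate lies askew on the switched-off magnetic chuck. Pick up the brass bar and gently nudge the plate with it until the plate's long edge lies flush along the chuck's back rail and its short edge flush against the end rail, right in their corner; the gripper or arm must not touch the plate itself, for its scribed blueing rubs off. Then lay the bar in the open drawer, fully inside it and below the rim, and leave the other things on the bench where they are.

Things in the scene. Friction and masses are not known exactly. Their poses are not given: they have to be found in the camera images.
- chuck: Grey magnetic chuck, fixed, 150 mm (x) by 300 mm (y); flat bright face with brass lines 55 mm above the bench. Origin: centre of its underside; x points away from the robot to the back rail, y to the end rail (robot's left). The dark steel rails stand 8 mm above the face, 8 mm thick, inner faces at x = +75 mm and y = +150 mm. A lever with a red ball lies low on its front, below the face.
- chuck_corner (a point): Point on the chuck's face (55 mm above the bench) in the inner corner of back rail and end rail. Axes as the chuck's: x square through the back rail, y square through the end rail; the plate comes up to it from the -x, -y side.
- plate: Blue-inked steel die plate lying loose on the chuck's face, 80 mm (its x) by 120 mm (its y) by 12 mm thick, black holes, 0.7 to 1 kg; slides with 3 to 8 N. Origin: centre of its underside; its +x long edge belongs on the back rail, its +y short edge on the end rail. It starts turned by at most 0.3 rad from square. Keep pushes under 60 N.
- plate_corner (a point): The plate's lower corner (+x, +y) that belongs in the corner of the rails.
- plate_back_end (a point): The other lower corner (+x, -y) of the long edge that belongs on the back rail.
- plate_front_end (a point): The other lower corner (-x, +y) of the short edge that belongs on the end rail.
- bar: Square brass bar 160 by 18 by 18 mm, about 0.43 kg, lying on the bench between chuck and drawer cabinet. Origin: centre of its underside, x along its length; both ends are alike.
- bar_end_a (a point): Centre of the bar's +x end face.
- bar_end_b (a point): Centre of the bar's -x end face.
- drawer_bay (a point): On the green floor (125 mm above the bench) of the open top drawer of the grey steel cabinet at the right: at the inside of the drawer's front wall, mid of its free bay. x points back into the cabinet, y to the drawer's left. Free for y from -95 to +98 mm (left wall); beyond -95 mm a fixed rack of steel parallels, 30 mm high, up to the right wall at -144 mm. Walls 46 mm high, front 50 mm.
- drawer (a joint): How far the top drawer is pulled out, m (0 shut). Inside it is 272 mm long; the cabinet (fixed, 290 mm wide, 310 mm deep, its top 65 mm above the drawer floor) covers it from x = (this value - 4 mm) on in drawer_bay's frame; in front of that the drawer is open from above. A stiff slide (about 4 N); it may stay as it is.
- mallet: Bystander: mallet with wooden handle, 220 mm long, red and yellow faces 106 mm apart, 34 mm high, lying on the bench left in front. Origin near its middle, underside.
- square: Bystander: steel try square, stock 100 mm, blade 155 mm, 16 mm high, lying in front of the chuck. Origin: underside of the stock's middle.
- caliper: Bystander: caliper 235 mm long, 10 mm high, lying right in front. Origin near its middle, underside.
- chuck_key: Bystander: T-shaped chuck key 130 mm long, 20 mm high, lying by the indexing head. Origin near its middle, underside.
- block: Bystander: steel setting block 75 by 50 by 25 mm with holes, behind the chuck. Origin: centre of its underside.
- blue_can: Bystander: can of marking blue, 56 mm across, 105 mm high, standing behind, between chuck and cabinet. Origin: centre of its underside.
- parallel: Bystander: steel parallel 150 by 12 by 25 mm, behind the chuck. Origin: centre of its underside.
Not all that is in view belongs to the job. Of the things that look like the plate, the middle-sized one is meant.

How it is judged:
On the way, in this order (a step that is already met when the one before it is completed fails the run):
1. the brass bar pushes on the plate (contact force between bar and plate above 0.5 N), for 0.04 s.
2. the plate lies home against both rails (x of each of plate_corner, plate_back_end in the frame of chuck_corner above -0.002 m and y of each of plate_corner, plate_front_end in the frame of chuck_corner above -0.002 m and z of plate_corner in the frame of chuck_corner below 0.003 m and angle between plate's own z axis and vertical below 0.04 rad), for 0.2 s.
At the end, for the whole second after the job is handed in: The plate lies flat on the chuck's face with no gap over 2 mm anywhere along its long edge to the back rail and its short edge to the end rail; the bar lies at rest wholly inside the top drawer, below its rim (all of step 2 and x of bar_end_a in the frame of drawer_bay between 0 and 0.272 m and y of bar_end_a in the frame of drawer_bay between -0.146 and 0.1 m and z of bar_end_a in the frame of drawer_bay between 0 and 0.04 m and x of bar_end_b in the frame of drawer_bay between 0 and 0.272 m and y of bar_end_b in the frame of drawer_bay between -0.146 and 0.1 m and z of bar_end_b in the frame of drawer_bay between 0 and 0.04 m and linear speed of each of plate, bar below 0.01 m/s); the robot touches nothing.
It fails at once if the gripper or arm touches the plate (contact force between any of the fingers, the arm and plate above 0.5 N).
It fails at once if the plate is pushed harder than 60 N (contact force between bar and plate above 60 N).
It fails at once if the plate is tipped up (angle between plate's own z axis and vertical above 0.2 rad).
It fails at once if another thing on the bench (mallet, square, caliper, chuck key, block, can, parallel) is shifted by more than 30 mm (distance of any of mallet, square, caliper, chuck_key, block, blue_can, parallel from where it was at the start of the episode above 0.03 m).
It also fails if it takes over 72 s, if anything falls off the work surface, if the arm or the gripper's body presses on something with over 40 N, if the wrist force passes 120 N, or if a joint passes its speed limit or range.

## Working session

There is one attempt and no reset: what is moved stays moved. The work goes in short steps, Python scripts to look and compute and a tool call to move; the robot and the scene stay as the last step left them, time stands still between calls to the robot, and variables do not carry over. Pictures are saved under pics/ and viewed, at most 10 in all, crops included, and the job is handed in when it is done.

Besides the shell and the picture viewer there is one more tool, called as name(argument=value, ...) on one line, values as JSON. arm_command: Moves the arm, as the interface text tells. Shifts and turns lie within -1 to 1; 1 stands for 0.1 m of shift or 45 degrees of turn. Its arguments: {"type":"object","properties":{"rows":{"type":"array","items":{"type":"array","items":{"type":"number"}}}},"required":["rows"]}

```bash
mkdir -p pics
cat > h.py <<'E'
import numpy as np, cv2
from plant import state, snapshot, close_job
def snap(n,f):
    s=snapshot(n); cv2.imwrite('pics/'+f+'.png',cv2.cvtColor(s['image'],cv2.COLOR_RGB2BGR)); np.savez('pics/'+f+'.npz',**s); return s
def load(f): return np.load('pics/'+f+'.npz')
def ray(s,p,z):
    d=s['R'].T@np.linalg.inv(s['mtx'])@np.array([p[0],p[1],1.]); c=-s['R'].T@s['t']
    return c+d*(z-c[2])/d[2]
def proj(s,X):
    u=s['mtx']@(s['R']@np.array(X)+s['t']); return u[:2]/u[2]
E
python3 - <<'E'
from h import *
for n in('scene','top'):
    s=snap(n,n+'0'); print(n,-s['R'].T@s['t'],s['R'].round(2).tolist(),s['mtx'][0,0])
st=state();print(st['position'],st['ee_rot'],st['opening'],st['contact_force'])
E
```

```text
scene [ 1.25433054 -0.40533677  1.26470026] [[0.61, 0.79, 0.0], [0.63, -0.48, -0.62], [-0.49, 0.38, -0.79]] 500.6562875747947
top [0.29478001 0.14692185 1.39250462] [[-0.01, -1.0, 0.01], [-0.98, 0.01, -0.17], [0.17, -0.01, -0.98]] 448.4420402025626
[ 0.19219539 -0.59419674  0.22200896] [-3.10193641e+00 -4.89114913e-01  2.95139550e-04] 0.08792287973345991 [-1.07275655  0.34225048  0.1511584 ]
```

View pics/top0.png

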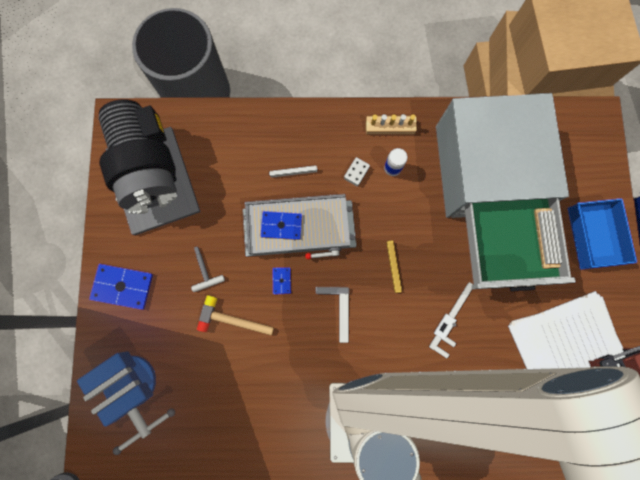

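View pics/scene0.png

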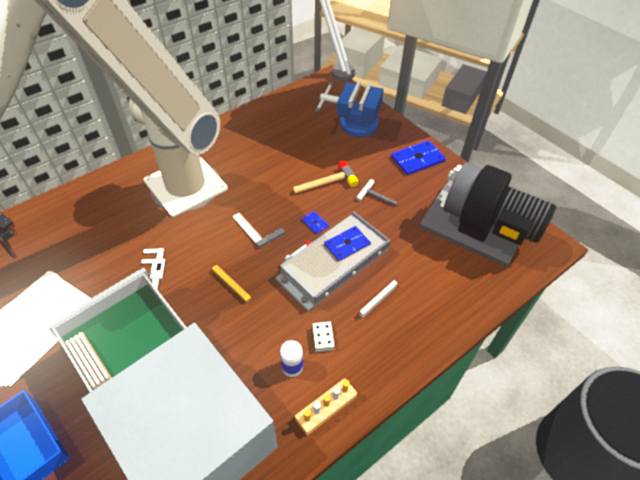

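The top view shows three blue plates: a large one on the bench at (121,287), a small one on the bench at (282,280), and the middle-sized one on the chuck at (281,225), which is the one I want. Two things are yellow: the brass bar at (394,266), and the parts rack at (391,124). The drawer is open at (515,240).

Run:
```python
from h import *
a=cv2.imread('pics/top0.png')[185:305,235:415]; b=cv2.imread('pics/scene0.png')[205:315,205:400]
a=cv2.resize(a,(720,480),interpolation=cv2.INTER_CUBIC)
cv2.imwrite('pics/c1.png',a)
for n in('top0','scene0'):
    s=load(n); hsv=cv2.cvtColor(s['image'],cv2.COLOR_RGB2HSV)
    for nm,lo,hi,z in(('blue',(110,150,90),(130,255,255),.067),('brass',(18,130,100),(30,255,255),.018)):
        m=cv2.inRange(hsv,lo,hi); m=cv2.morphologyEx(m,cv2.MORPH_CLOSE,np.ones((5,5)))
        for c in cv2.findContours(m,0,2)[0]:
            if cv2.contourArea(c)<120: continue
            r=cv2.minAreaRect(c); 
            zz=z if cv2.contourArea(c)>0 else z
            P=np.array([ray(s,p,zz)[:2] for p in cv2.boxPoints(r)])
            W=np.array([ray(s,p[0],zz)[:2] for p in c]).astype(np.float32)
            w=cv2.minAreaRect(W); print(n,nm,np.round(r[0]),'world',np.round(w[0],4),np.round(w[1],4),round(w[2],1))
```

```text
top0 blue [281. 280.] world [0.4086 0.2489] [0.0751 0.0489] 3.6
top0 blue [121. 286.] world [0.3953 0.72  ] [0.1608 0.1031] 78.9
top0 blue [281. 225.] world [0.5755 0.2516] [0.1171 0.0766] 86.0
top0 brass [394. 266.] world [ 0.4548 -0.0936] [0.1638 0.0234] 7.4
scene0 blue [ 30. 440.] world [ 0.577 -0.704] [0.2131 0.0925] 5.5
scene0 blue [347. 243.] world [0.5831 0.2488] [0.1193 0.0791] 85.7
scene0 blue [315. 222.] world [0.4586 0.221 ] [0.0774 0.0527] 1.2
scene0 blue [418. 157.] world [0.4413 0.6919] [0.1659 0.1147] 78.9
scene0 blue [363. 118.] world [0.1553 0.6979] [0.1403 0.2371] 16.9
scene0 brass [307. 414.] world [ 0.9091 -0.1505] [0.0325 0.0561] 0.5
scene0 brass [231. 283.] world [ 0.4613 -0.0957] [0.1664 0.0218] 7.3
scene0 brass [509. 232.] world [0.8388 0.7154] [0.057 0.037] 20.4
```

View pics/c1.png

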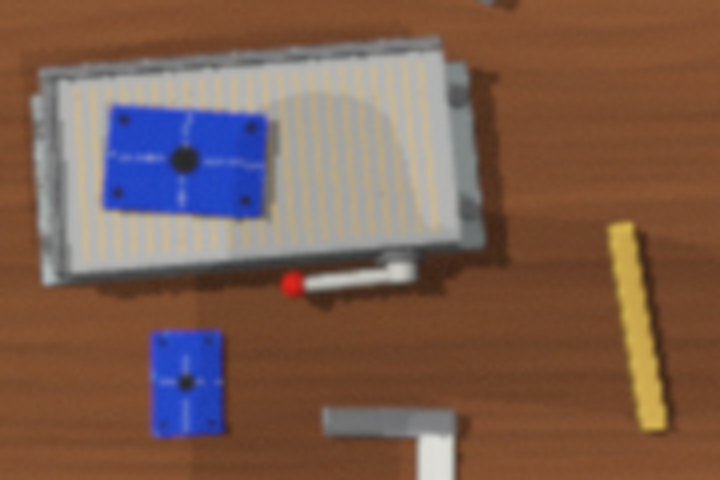

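The crop shows the plate on the chuck, turned about −0.14 rad relative to it. Its corner by both rails is at crop (112,105), and the rails' inner corner is near (62,80). The brass bar runs from (622,225) to (652,430). The plan is to grip the bar at its middle and push the plate with the bar's end face. Next I measure the chuck face and the drawer.

Run:
```python
from h import *
for n,box in(('top0',(240,195,360,258)),('scene0',(270,208,395,310))):
    s=load(n); hsv=cv2.cvtColor(s['image'],cv2.COLOR_RGB2HSV)
    m=np.zeros(hsv.shape[:2],np.uint8); x0,y0,x1,y1=box
    f=cv2.inRange(hsv,(0,0,140),(40,75,255))|cv2.inRange(hsv,(110,150,90),(130,255,255)); m[y0:y1,x0:x1]=f[y0:y1,x0:x1]
    m=cv2.morphologyEx(m,cv2.MORPH_OPEN,np.ones((5,5)))
    c=max(cv2.findContours(m,0,2)[0],key=cv2.contourArea)
    W=np.array([ray(s,p[0],.055)[:2] for p in c]).astype(np.float32); w=cv2.minAreaRect(W); print(n,'chuck',w); print(cv2.boxPoints(w).round(3).tolist())
    # drawer floor
    m=cv2.inRange(hsv,(60,100,40),(90,255,255)); m=cv2.morphologyEx(m,cv2.MORPH_OPEN,np.ones((5,5)))
    for c in cv2.findContours(m,0,2)[0]:
        if cv2.contourArea(c)<1500: continue
        W=np.array([ray(s,p[0],.125)[:2] for p in c]).astype(np.float32); w=cv2.minAreaRect(W); print('green',w,cv2.boxPoints(w).round(3).tolist())
# hand-picked crop points from c1 (crop/4 + offset)
s=load('top0')
for nm,p,z in(('corner',(62,82),.055),('backR',(443,53),.055),('frontL',(72,274),.055),('frontR',(462,243),.055),('p++',(112,105),.067),('p+-',(270,115),.067),('p-+',(103,208),.067),('p--',(264,218),.067)):
    print(nm,ray(s,(p[0]/4+235-.4,p[1]/4+185-.4),z)[:2].round(4))
```

```text
top0 chuck ((0.5813513994216919, 0.1976335197687149), (0.14463075995445251, 0.2898028790950775), 4.791640281677246)
[[0.4970000088214874, 0.335999995470047], [0.5210000276565552, 0.04699999839067459], [0.6660000085830688, 0.05900000035762787], [0.640999972820282, 0.3479999899864197]]
green ((0.51840740442276, -0.42779096961021423), (0.22661378979682922, 0.21888446807861328), 2.9145357608795166) [[0.4000000059604645, -0.3240000009536743], [0.41100001335144043, -0.5429999828338623], [0.6370000243186951, -0.531000018119812], [0.6259999871253967, -0.31299999356269836]]
scene0 chuck ((0.5813854336738586, 0.19978919625282288), (0.1509062647819519, 0.27922898530960083), 3.539825439453125)
[[0.4970000088214874, 0.33399999141693115], [0.5149999856948853, 0.0560000017285347], [0.6650000214576721, 0.06499999761581421], [0.6480000019073486, 0.3440000116825104]]
green ((1.084984540939331, 0.002244621515274048), (0.4717640280723572, 0.048245444893836975), 89.89515686035156) [[1.059999942779541, -0.23399999737739563], [1.1089999675750732, -0.23399999737739563], [1.1100000143051147, 0.23800000548362732], [1.0609999895095825, 0.23800000548362732]]
green ((0.4930984377861023, -0.41146042943000793), (0.17605949938297272, 0.16238932311534882), 3.3989787101745605) [[0.4000000059604645, -0.335999995470047], [0.4099999964237213, -0.49799999594688416], [0.5860000252723694, -0.4869999885559082], [0.5759999752044678, -0.32499998807907104]]
corner [0.6409 0.3473]
backR [0.6621 0.0547]
frontL [0.4921 0.337 ]
frontR [0.5137 0.043 ]
p++ [0.6196 0.3073]
p+- [0.6111 0.1876]
p-+ [0.5402 0.313 ]
p-- [0.5318 0.1922]
```

arm_command(rows=[[0.35,0.7,0,0,0,0,0],[0.7,1,0,0,0,-0.1,0],[1,1,0,0,0,-0.23,0],[1,1,0,0,0,-0.23,0]])

```text
time: 0.43
position: [0.2942, -0.4919, 0.2224]
ee_rot: [-3.134, -0.199, -0.0]
contact_force: [-0.2, -0.7, -0.5]
opening: 0.0879
grasp_force: 0.0
```

arm_command(rows=[[0.15,0.4,0,0,0,0,0],[0.35,0.8,0,0,0,0,0],[0.44,1,0,0,0,0,0]])

```text
time: 0.68
position: [0.337, -0.3914, 0.2221]
ee_rot: [-3.133, -0.209, 0.001]
contact_force: [0.7, 0.6, -0.0]
opening: 0.0879
grasp_force: 0.0
```

arm_command(rows=[[0.15,0.4,0,0,0,0,0],[0.35,0.8,0,0,0,0,0],[0.44,1,0,0,0,0,0]])

```text
time: 0.93
position: [0.3807, -0.2916, 0.2224]
ee_rot: [-3.133, -0.208, 0.001]
contact_force: [-0.1, -0.3, 0.6]
opening: 0.0876
grasp_force: 0.0
```

arm_command(rows=[[0.15,0.4,-0.3,0,0,0,0],[0.35,0.8,-0.6,0,0,0,0],[0.44,1,-0.8,0,0,0,0]])

```text
time: 1.18
position: [0.4217, -0.2007, 0.1492]
ee_rot: [3.134, 0.207, 0.003]
contact_force: [0.7, -0.5, -0.3]
opening: 0.088
grasp_force: 0.0
```

arm_command(rows=[[0.15,0.4,-0.2,0,0,0,0],[0.35,0.8,-0.4,0,0,0,0],[0.36,0.97,-0.6,0,0,0,0],[0.36,0.97,-0.6,0,0,0,0]])

```text
time: 1.52
position: [0.4552, -0.1008, 0.0857]
ee_rot: [-3.132, -0.213, 0.009]
contact_force: [-1.2, 0.9, -0.2]
opening: 0.0883
grasp_force: 0.0
```

Run:
```python
from h import *
st=state();print(st['position'],st['ee_rot'],st['joints'])
a=snap('top','top1');b=snap('scene','scene1')
A=cv2.resize(a['image'][200:310,330:480],(400,300),interpolation=3);B=cv2.resize(b['image'][220:330,150:300],(400,300),interpolation=3)
cv2.imwrite('pics/c2.png',np.hstack([A,B])[:,:,::-1])
```

```text
[ 0.45521341 -0.10078085  0.08574424] [-3.13185783 -0.21349438  0.00894589] [-2.43794172e-01  4.23629644e-01  2.05693688e+00  9.47920318e-04
  6.67203883e-01  1.19012909e+00]
```

View pics/c2.png

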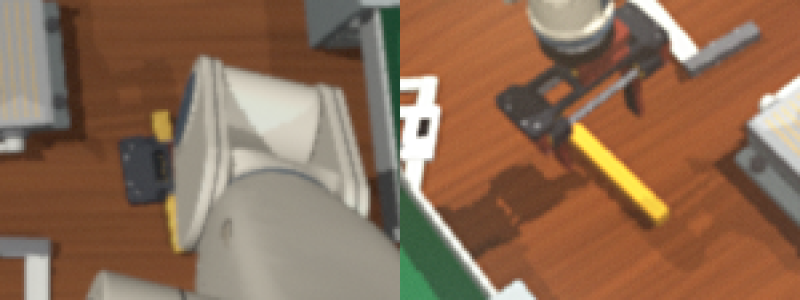

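The gripper stands over the middle of the bar with one finger on each side of it. The bar in the right half runs to (655,215). I now go down and grip.

arm_command(rows=[[0.03,0.06,-0.4,0,0,0,0],[0.03,0.06,-0.7,0,0,0,0],[0.03,0.06,-0.81,0,0,0,0],[0.03,0.06,-0.815,0,0,0,0],[0.03,0.06,-0.815,0,0,0,1]])

```text
time: 2.03
position: [0.4599, -0.1, 0.0083]
ee_rot: [-3.135, -0.205, 0.001]
contact_force: [-0.2, 0.2, -0.4]
opening: 0.0841
grasp_force: 0.0
```

arm_command(rows=[[0,0,0,0,0,0,1],[0,0,0,0,0,0,1],[0,0,0,0,0,0,1],[0,0,0,0,0,0,1],[0,0,0,0,0,0,1]])

```text
time: 2.45
position: [0.4603, -0.0992, 0.0085]
ee_rot: [3.134, 0.207, 0.002]
contact_force: [-0.1, -0.3, 0.1]
opening: 0.0511
grasp_force: 0.0
```

arm_command(rows=[[0,0,0,0,0,0,1],[0,0,0,0,0,0,1],[0,0,0,0,0,0,1]])

```text
time: 2.7
position: [0.4599, -0.0991, 0.0079]
ee_rot: [3.135, 0.208, 0.0]
contact_force: [-0.2, 1.0, -0.1]
opening: 0.0316
grasp_force: 0.0
```

arm_command(rows=[[0,0.03,-0.04,0,0,0,0.6],[0,0.03,-0.04,0,0,0,1],[0,0.03,-0.04,0,0,0,1],[0,0.03,-0.04,0,0,0,1],[0,0.03,-0.04,0,0,0,1]])

```text
time: 3.12
position: [0.4595, -0.0959, 0.0036]
ee_rot: [-3.134, -0.208, 0.001]
contact_force: [-1.8, 0.8, -2.9]
opening: 0.0178
grasp_force: 30.0
```

arm_command(rows=[[0,0,0,0,0,0,1],[0,0,0,0,0,0,1],[0,0,0,0,0,0,1]])

```text
time: 3.37
position: [0.4597, -0.0961, 0.0036]
ee_rot: [-3.135, -0.207, 0.001]
contact_force: [1.1, -0.5, -4.6]
opening: 0.0176
grasp_force: 30.0
```

arm_command(rows=[[0,0,0.3,0,0,0,1],[0,0,0.7,0,0,0,1],[0,0,1,0,0,0,1]])

```text
time: 3.62
position: [0.4595, -0.0961, 0.105]
ee_rot: [-3.134, -0.207, 0.002]
contact_force: [0.8, 0.1, -4.1]
opening: 0.0179
grasp_force: 30.0
```

arm_command(rows=[[-0.06,0.3,0.1,0,0,0,1],[-0.06,0.65,0.2,0,0,0,1],[-0.06,1,0.2,0,0,0,1]])

```text
time: 3.87
position: [0.4546, 0.0044, 0.1258]
ee_rot: [3.135, 0.204, 0.006]
contact_force: [0.6, 0.4, -4.0]
opening: 0.0176
grasp_force: 30.0
```

arm_command(rows=[[-0.06,0.35,0,0,0,0,1],[-0.06,0.7,0,0,0,0,1],[-0.06,1,0,0,0,0,1]])

```text
time: 4.12
position: [0.4471, 0.1056, 0.1239]
ee_rot: [-3.135, -0.208, 0.0]
contact_force: [0.1, -0.3, -3.2]
opening: 0.0178
grasp_force: 30.0
```

arm_command(rows=[[-0.06,0.35,0,0,0,-0.07,1],[-0.06,0.7,0,0,0,-0.07,1],[-0.06,1,0,0,0,-0.07,1],[-0.06,1,0,0,0,-0.07,1],[-0.06,1,0,0,0,-0.07,1]])

```text
time: 4.53
position: [0.4415, 0.2051, 0.1236]
ee_rot: [3.139, 0.126, -0.0]
contact_force: [0.1, -1.3, -4.1]
opening: 0.0176
grasp_force: 30.0
```

Run:
```python
from h import *
st=state();print(st['position'],st['ee_rot'],st['contact_force'])
b=snap('scene','scene2')
cv2.imwrite('pics/c3.png',cv2.resize(b['image'][170:320,230:430],(800,600),interpolation=3)[:,:,::-1])
```

```text
[0.44146765 0.20508837 0.12360171] [ 3.13885912e+00  1.26167622e-01 -2.62440887e-04] [ 0.12316175 -1.30912732 -4.12111195]
```

View pics/c3.png

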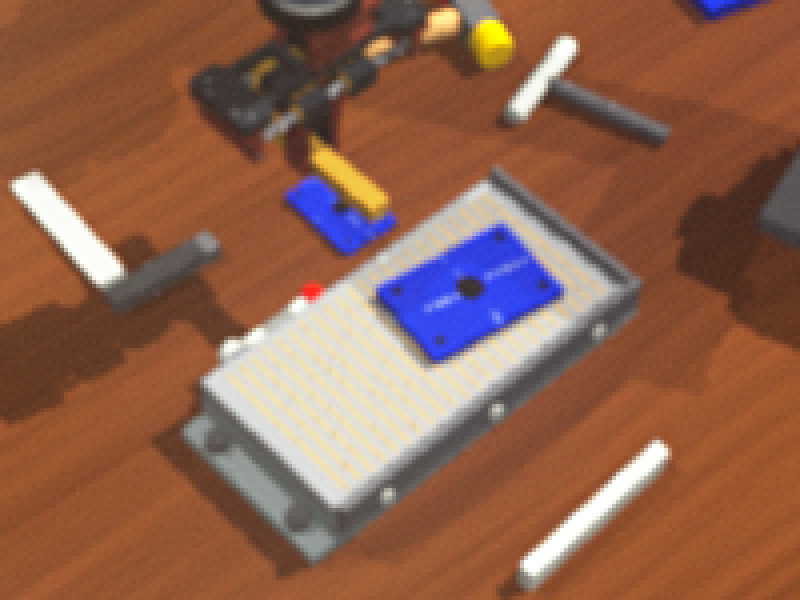

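The bar is held level with its tip at crop (375,210), pointing at the plate's front edge (380,297)–(505,228). I lower it in front of the plate.

arm_command(rows=[[-0.05,0.2,-0.3,0,0,0,1],[-0.05,0.2,-0.58,0,0,0,1],[-0.05,0.2,-0.62,0,0,0,1],[-0.05,0.2,-0.62,0,0,0,1]])

```text
time: 4.92
position: [0.4353, 0.222, 0.0604]
ee_rot: [3.137, 0.119, -0.007]
contact_force: [0.6, 0.2, -3.1]
opening: 0.0178
grasp_force: 30.0
```

arm_command(rows=[[0.06,0.0,0,0,0,0,1],[0.12,0.01,0,0,0,0,1],[0.16,0.01,0,0,0,0,1],[0.2,0.01,0,0,0,0,1]])

```text
time: 5.25
position: [0.4587, 0.225, 0.0631]
ee_rot: [-3.138, -0.12, -0.004]
contact_force: [0.4, -0.3, -5.0]
opening: 0.0182
grasp_force: 30.0
```

arm_command(rows=[[0.03,0.0,0,0,0,0,1],[0.06,0.0,0,0,0,0,1],[0.09,0.01,0,0,0,0,1],[0.12,0.01,0,0,0,0,1]])

```text
time: 5.58
position: [0.4667, 0.2248, 0.0616]
ee_rot: [3.138, 0.12, -0.008]
contact_force: [-7.1, -2.0, -1.5]
opening: 0.0175
grasp_force: 30.0
```

arm_command(rows=[[0.03,0.0,0,0,0,0,1],[0.06,0.0,0,0,0,0,1],[0.09,0.01,0,0,0,0,1],[0.12,0.01,0,0,0,0,1]])

```text
time: 5.92
position: [0.4787, 0.2258, 0.0615]
ee_rot: [3.137, 0.12, -0.008]
contact_force: [-7.3, -2.2, -1.4]
opening: 0.0177
grasp_force: 30.0
```

arm_command(rows=[[0.02,0.0,0,0,0,0,1],[0.04,0.0,0,0,0,0,1],[0.06,0.0,0,0,0,0,1]])

```text
time: 6.17
position: [0.4845, 0.2258, 0.0615]
ee_rot: [3.137, 0.121, -0.008]
contact_force: [-7.1, -2.0, -1.4]
opening: 0.0177
grasp_force: 30.0
```

arm_command(rows=[[0.02,0.0,0,0,0,0,1],[0.04,0.0,0,0,0,0,1]])

```text
time: 6.33
position: [0.4885, 0.2258, 0.0615]
ee_rot: [3.137, 0.121, -0.008]
contact_force: [-6.8, -0.9, -1.1]
opening: 0.0175
grasp_force: 30.0
```

arm_command(rows=[[0.02,0.0,0,0,0,0,1],[0.03,0.0,0,0,0,0,1]])

```text
time: 6.5
position: [0.4918, 0.2259, 0.0615]
ee_rot: [3.138, 0.121, -0.007]
contact_force: [-6.4, -1.8, -1.9]
opening: 0.0177
grasp_force: 30.0
```

```bash
cat >> h.py <<'E'
def plate(f):
    s=snap('scene',f); hsv=cv2.cvtColor(s['image'],cv2.COLOR_RGB2HSV)
    m=cv2.inRange(hsv,(110,150,90),(130,255,255)); m=cv2.morphologyEx(m,cv2.MORPH_CLOSE,np.ones((5,5)))
    for c in cv2.findContours(m,0,2)[0]:
        W=np.array([ray(s,p[0],.067)[:2] for p in c]).astype(np.float32); w=cv2.minAreaRect(W)
        if abs(w[0][0]-.6)<.1 and abs(w[0][1]-.27)<.06 and cv2.contourArea(c)>500 and max(w[1])>.1:
            print('plate',np.round(w[0],4),np.round(w[1],4),w[2],cv2.boxPoints(w).round(4).tolist())
E
python3 -c "
from h import *
plate('scene3')"
```

```text
plate [0.6088 0.2575] [0.0804 0.12  ] 8.756498336791992 [[0.5598999857902527, 0.31060001254081726], [0.5781999826431274, 0.19210000336170197], [0.6577000021934509, 0.20430000126361847], [0.6394000053405762, 0.3228999972343445]]
```

The plate slid to the rail but turned 4° past square, because I pushed too far toward its −y end. I move the contact point to the +y side and push again.

arm_command(rows=[[-0.1,0.0,0,0,0,0,1],[-0.2,0.0,0,0,0,0,1],[-0.2,0.3,0,0,0,0,1],[-0.2,0.53,0,0,0,0,1],[-0.2,0.53,0,0,0,0,1]])

```text
time: 6.97
position: [0.4744, 0.2835, 0.0626]
ee_rot: [-3.137, -0.124, -0.005]
contact_force: [-0.0, 0.4, -3.5]
opening: 0.0176
grasp_force: 30.0
```

arm_command(rows=[[0.04,0.0,0,0,0,0,1],[0.07,0.0,0,0,0,0,1],[0.1,0.01,0,0,0,0,1],[0.12,0.01,0,0,0,0,1]])

```text
time: 7.3
position: [0.4852, 0.28, 0.0616]
ee_rot: [3.139, 0.12, -0.003]
contact_force: [-6.2, 2.6, -2.6]
opening: 0.0174
grasp_force: 30.0
```

arm_command(rows=[[0.02,0.0,0,0,0,0,1],[0.04,0.0,0,0,0,0,1]])

```text
time: 7.47
position: [0.4885, 0.28, 0.0614]
ee_rot: [3.139, 0.12, -0.005]
contact_force: [-6.5, 2.8, -2.1]
opening: 0.0179
grasp_force: 30.0
```

arm_command(rows=[[0.01,0.0,0,0,0,0,1],[0.02,0.0,0,0,0,0,1]])

```text
time: 7.63
position: [0.4905, 0.2801, 0.0614]
ee_rot: [3.139, 0.12, -0.005]
contact_force: [-6.3, 2.3, -1.2]
opening: 0.0183
grasp_force: 30.0
```

```bash
python3 -c "
from h import *
plate('scene4')"
```

```text
plate [0.6132 0.256 ] [0.0804 0.1205] 4.625570297241211 [[0.5683000087738037, 0.31279999017715454], [0.578000009059906, 0.19269999861717224], [0.6581000089645386, 0.19920000433921814], [0.6484000086784363, 0.31929999589920044]]
```

arm_command(rows=[[-0.15,0,0,0,0,0,1],[-0.2,0,0.3,0,0,0,1],[-0.2,0,0.7,0,0,0,1]])

```text
time: 7.93
position: [0.4681, 0.2784, 0.129]
ee_rot: [3.135, 0.12, -0.014]
contact_force: [0.6, -0.4, -4.5]
opening: 0.0178
grasp_force: 30.0
```

arm_command(rows=[[0.15,-0.2,0,0,0,0.15,1],[0.3,-0.4,0,0,0,0.3,1],[0.45,-0.6,0,0,0,0.45,1],[0.6,-0.8,0,0,0,0.6,1],[0.75,-0.9,0,0,0,0.75,1]])

```text
time: 8.35
position: [0.5474, 0.1881, 0.1318]
ee_rot: [2.966, 1.033, -0.001]
contact_force: [0.9, 0.1, -4.0]
opening: 0.0178
grasp_force: 30.0
```

arm_command(rows=[[0.15,-0.2,0,0,0,0.15,1],[0.3,-0.4,0,0,0,0.3,1],[0.45,-0.6,0,0,0,0.45,1],[0.6,-0.8,0,0,0,0.6,1],[0.75,-0.9,0,0,0,0.75,1]])

```text
time: 8.77
position: [0.6223, 0.0977, 0.1315]
ee_rot: [2.539, 1.849, -0.001]
contact_force: [-0.4, 0.9, -4.6]
opening: 0.0175
grasp_force: 30.0
```

arm_command(rows=[[0,0,0,0,0,0.15,1],[0,0,0,0,0,0.3,1],[0,0,0,0,0,0.45,1],[0,0,0,0,0,0.5,1],[0,0,0,0,0,0.5,1]])

```text
time: 9.18
position: [0.6218, 0.0999, 0.1315]
ee_rot: [-2.134, -2.305, 0.001]
contact_force: [-0.2, 0.8, -4.9]
opening: 0.018
grasp_force: 30.0
```

Run:
```python
from h import *
st=state();print(st['position'],st['ee_rot'],st['contact_force'])
plate('scene5');b=load('scene5')
cv2.imwrite('pics/c4.png',cv2.resize(b['image'][190:320,250:410],(800,600),interpolation=3)[:,:,::-1])
```

```text
[0.62176088 0.09991829 0.13148346] [-2.13372435e+00 -2.30548493e+00  7.28283051e-04] [-0.20153237  0.75993243 -4.88739354]
plate [0.6143 0.2564] [0.0785 0.1197] 4.797530174255371 [[0.5702000260353088, 0.31279999017715454], [0.5802000164985657, 0.19349999725818634], [0.6583999991416931, 0.20010000467300415], [0.6484000086784363, 0.31940001249313354]]
```

View pics/c4.png

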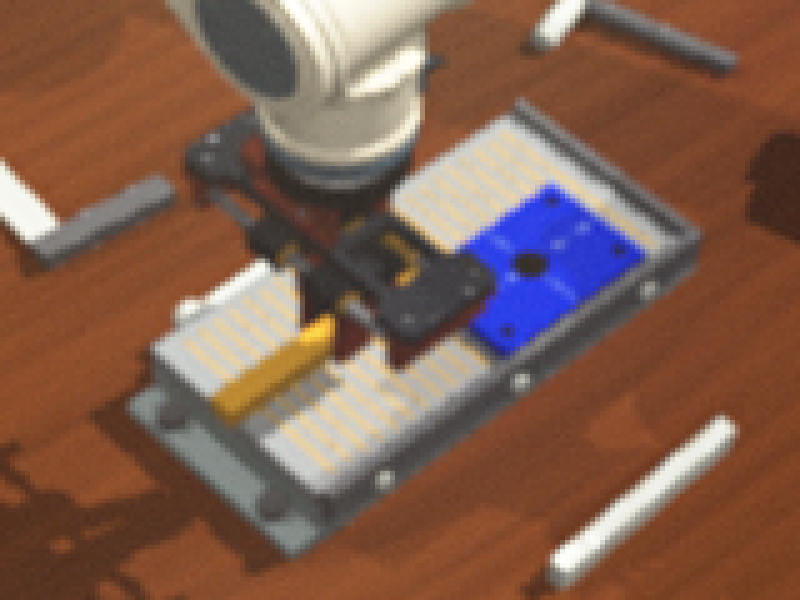

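The plate is almost flush with the back rail and about 30 mm short of the end rail at (695,235). The bar points along +y, behind the plate's short edge. I lower it and push along +y.

arm_command(rows=[[0.0,-0.03,-0.35,0,0,0,1],[0.0,-0.03,-0.65,0,0,0,1],[0.0,-0.03,-0.7,0,0,0,1],[0.0,-0.03,-0.7,0,0,0,1]])

```text
time: 9.57
position: [0.6204, 0.0973, 0.0604]
ee_rot: [-2.134, -2.302, 0.005]
contact_force: [0.6, -0.2, -2.9]
opening: 0.0182
grasp_force: 30.0
```

arm_command(rows=[[0.0,0.06,0,0,0,0,1],[-0.01,0.12,0,0,0,0,1],[-0.01,0.17,0,0,0,0,1],[-0.02,0.22,0,0,0,0,1],[-0.02,0.25,0,0,0,0,1]])

```text
time: 9.98
position: [0.62, 0.1236, 0.0625]
ee_rot: [2.132, 2.306, 0.001]
contact_force: [0.8, -6.6, -2.8]
opening: 0.0176
grasp_force: 30.0
```

arm_command(rows=[[0.0,0.04,0,0,0,0,1],[-0.01,0.08,0,0,0,0,1],[-0.01,0.12,0,0,0,0,1],[-0.01,0.15,0,0,0,0,1]])

```text
time: 10.32
position: [0.6191, 0.1372, 0.0624]
ee_rot: [2.132, 2.305, -0.001]
contact_force: [-0.2, -7.6, -1.4]
opening: 0.0177
grasp_force: 30.0
```

arm_command(rows=[[0.0,0.02,0,0,0,0,1],[0,0.04,0,0,0,0,1],[0,0.06,0,0,0,0,1]])

```text
time: 10.57
position: [0.6192, 0.143, 0.0624]
ee_rot: [2.132, 2.305, -0.001]
contact_force: [0.9, -7.4, -1.0]
opening: 0.0178
grasp_force: 30.0
```

arm_command(rows=[[0.0,0.02,0,0,0,0,1],[0,0.03,0,0,0,0,1]])

```text
time: 10.73
position: [0.619, 0.146, 0.0624]
ee_rot: [2.132, 2.305, -0.002]
contact_force: [0.2, -8.5, -1.7]
opening: 0.0177
grasp_force: 30.0
```

arm_command(rows=[[0.0,0.01,0,0,0,0,1],[0,0.02,0,0,0,0,1]])

```text
time: 10.9
position: [0.619, 0.1477, 0.0623]
ee_rot: [2.132, 2.305, -0.002]
contact_force: [-0.8, -8.2, -0.3]
opening: 0.0179
grasp_force: 30.0
```

```bash
python3 -c "
from h import *
plate('scene6')"
```

```text
plate [0.6125 0.2905] [0.0778 0.1067] 5.036463737487793 [[0.569100022315979, 0.3402999937534332], [0.5784000158309937, 0.23399999737739563], [0.656000018119812, 0.24079999327659607], [0.6466000080108643, 0.34709998965263367]]
```

arm_command(rows=[[0.0,0.01,0,0,0,0,1],[0,0.02,0,0,0,0,1]])

```text
time: 11.12
position: [0.6188, 0.1496, 0.0623]
ee_rot: [2.133, 2.305, -0.003]
contact_force: [-1.7, -9.2, -0.9]
opening: 0.0176
grasp_force: 30.0
```

arm_command(rows=[[0.0,0.01,0,0,0,0,1],[0,0.02,0,0,0,0,1]])

```text
time: 11.28
position: [0.6187, 0.1515, 0.0623]
ee_rot: [2.133, 2.305, -0.003]
contact_force: [-1.0, -8.5, -0.6]
opening: 0.018
grasp_force: 30.0
```

arm_command(rows=[[0.0,0.01,0,0,0,0,1],[0,0.02,0,0,0,0,1]])

```text
time: 11.45
position: [0.6186, 0.1534, 0.0623]
ee_rot: [2.132, 2.305, -0.004]
contact_force: [-1.9, -10.2, 0.3]
opening: 0.0176
grasp_force: 30.0
```

```bash
python3 -c "
from h import *
plate('scene7');b=load('scene7')
cv2.imwrite('pics/c5.png',cv2.resize(b['image'][205:285,300:407],(800,600),interpolation=3)[:,:,::-1])"
```

```text
plate [0.6121 0.2955] [0.0785 0.1042] 5.467578411102295 [[0.5680000185966492, 0.34369999170303345], [0.578000009059906, 0.23989999294281006], [0.6560999751091003, 0.24740000069141388], [0.6462000012397766, 0.35109999775886536]]
```

View pics/c5.png

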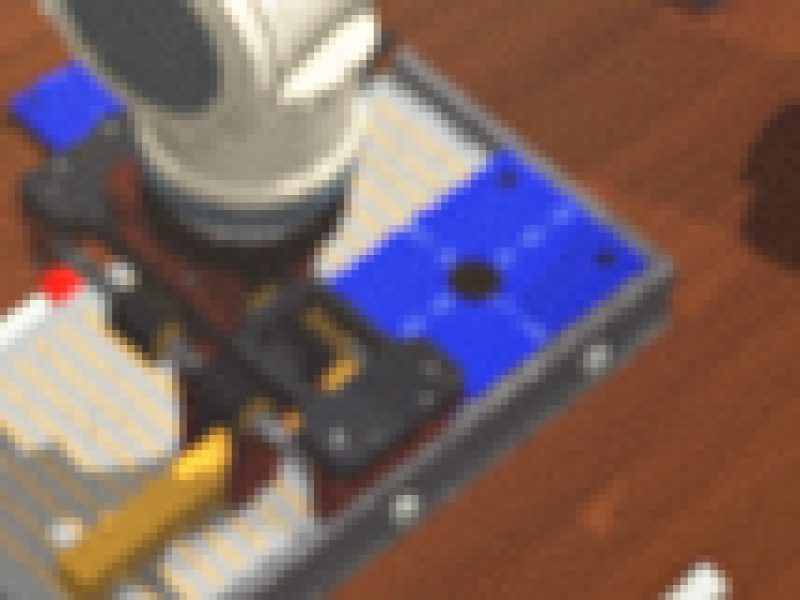

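The plate's short edge, (500,150)–(645,265), now lies next to the end rail. I keep pushing in 1 mm steps until the force rises.

arm_command(rows=[[0.0,0.01,0,0,0,0,1],[0,0.02,0,0,0,0,1]])

```text
time: 11.67
position: [0.6185, 0.1552, 0.0622]
ee_rot: [2.133, 2.306, -0.004]
contact_force: [-2.0, -10.0, -0.3]
opening: 0.0177
grasp_force: 30.0
```

arm_command(rows=[[0.0,0.01,0,0,0,0,1],[0,0.015,0,0,0,0,1]])

```text
time: 11.83
position: [0.6184, 0.156, 0.0622]
ee_rot: [2.131, 2.306, -0.006]
contact_force: [-1.2, -16.3, 1.7]
opening: 0.0175
grasp_force: 30.0
```

arm_command(rows=[[0.0,0.01,0,0,0,0,1],[0,0.01,0,0,0,0,1]])

```text
time: 12.0
position: [0.6185, 0.1561, 0.0622]
ee_rot: [2.131, 2.305, -0.007]
contact_force: [-2.0, -18.7, 2.1]
opening: 0.0176
grasp_force: 30.0
```

arm_command(rows=[[0.0,-0.15,0,0,0,0,1],[0,-0.3,0.0,0,0,0,1],[0,-0.35,0.35,0,0,0,1],[0,-0.35,0.7,0,0,0,1]])

```text
time: 12.33
position: [0.6166, 0.1221, 0.1301]
ee_rot: [-2.133, -2.301, 0.008]
contact_force: [1.1, -0.7, -2.9]
opening: 0.0179
grasp_force: 30.0
```

Run:
```python
from h import *
plate('scene8');b=load('scene8')
A=cv2.resize(b['image'][200:275,310:410],(800,600),interpolation=3)
cv2.imwrite('pics/c6.png',A[:,:,::-1])
```

```text
plate [0.6128 0.2887] [0.0785 0.1229] 5.524959564208984 [[0.567799985408783, 0.34610000252723694], [0.5795999765396118, 0.22370000183582306], [0.6577000021934509, 0.2312999963760376], [0.6459000110626221, 0.35370001196861267]]
```

View pics/c6.png

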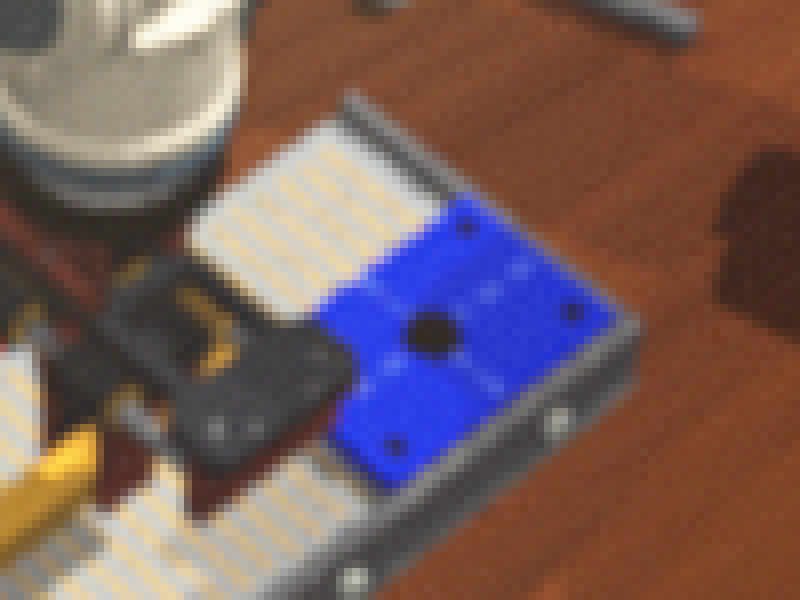

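The plate sits against the end rail at (625,320). I finish with a square push into the back rail, at the middle of the long edge.

arm_command(rows=[[-0.15,0.2,0,0,0,-0.15,1],[-0.3,0.4,0,0,0,-0.3,1],[-0.45,0.5,0,0,0,-0.45,1],[-0.6,0.6,0,0,0,-0.6,1],[-0.76,0.7,0,0,0,-0.75,1]])

```text
time: 12.8
position: [0.5424, 0.1946, 0.1319]
ee_rot: [-2.716, -1.579, -0.001]
contact_force: [0.3, -0.1, -4.1]
opening: 0.0181
grasp_force: 30.0
```

arm_command(rows=[[-0.15,0.2,0,0,0,-0.15,1],[-0.3,0.4,0,0,0,-0.3,1],[-0.45,0.6,0,0,0,-0.45,1],[-0.6,0.8,0,0,0,-0.6,1],[-0.78,0.88,0,0,0,-0.75,1]])

```text
time: 13.22
position: [0.4652, 0.2844, 0.1323]
ee_rot: [-3.056, -0.723, -0.004]
contact_force: [-0.3, 0.3, -4.6]
opening: 0.0178
grasp_force: 30.0
```

arm_command(rows=[[0,0,0,0,0,-0.15,1],[0,0,0,0,0,-0.3,1],[0,0,0,0,0,-0.45,1],[0,0,0,0,0,-0.5,1],[0,0,0,0,0,-0.5,1]])

```text
time: 13.63
position: [0.465, 0.2822, 0.1319]
ee_rot: [-3.139, -0.119, -0.001]
contact_force: [-0.1, 0.3, -3.6]
opening: 0.0177
grasp_force: 30.0
```

arm_command(rows=[[0,0,-0.35,0,0,0,1],[0,0,-0.65,0,0,0,1],[0,0,-0.7,0,0,0,1],[0,0,-0.7,0,0,0,1]])

```text
time: 13.97
position: [0.4636, 0.2814, 0.0603]
ee_rot: [3.137, 0.122, -0.006]
contact_force: [0.1, 0.3, -3.9]
opening: 0.0177
grasp_force: 30.0
```

arm_command(rows=[[0.06,0,0,0,0,0,1],[0.12,0,0,0,0,0,1],[0.16,0,0,0,0,0,1],[0.2,0,0,0,0,0,1]])

```text
time: 14.3
position: [0.4867, 0.2829, 0.0633]
ee_rot: [-3.138, -0.121, -0.004]
contact_force: [-0.5, -0.1, -4.2]
opening: 0.0179
grasp_force: 30.0
```

arm_command(rows=[[0.015,0,0,0,0,0,1],[0.03,0,0,0,0,0,1]])

```text
time: 14.47
position: [0.4885, 0.2825, 0.0624]
ee_rot: [-3.139, -0.121, -0.001]
contact_force: [0.2, 0.1, -3.9]
opening: 0.0178
grasp_force: 30.0
```

arm_command(rows=[[0.015,0,0,0,0,0,1],[0.025,0,0,0,0,0,1]])

```text
time: 14.63
position: [0.4904, 0.2823, 0.0619]
ee_rot: [3.139, 0.121, -0.0]
contact_force: [-0.1, -0.4, -4.1]
opening: 0.0176
grasp_force: 30.0
```

arm_command(rows=[[0.015,0,0,0,0,0,1],[0.03,0,0,0,0,0,1]])

```text
time: 14.8
position: [0.4927, 0.2822, 0.0616]
ee_rot: [3.139, 0.121, -0.003]
contact_force: [-5.9, 0.3, -1.6]
opening: 0.0176
grasp_force: 30.0
```

arm_command(rows=[[0.015,0,0,0,0,0,1],[0.025,0,0,0,0,0,1]])

```text
time: 14.97
position: [0.4928, 0.2818, 0.0611]
ee_rot: [3.138, 0.121, -0.01]
contact_force: [-11.9, 2.2, 0.7]
opening: 0.0175
grasp_force: 30.0
```

arm_command(rows=[[0.01,0,0,0,0,0,1],[0.02,0,0,0,0,0,1]])

```text
time: 15.13
position: [0.493, 0.2815, 0.0607]
ee_rot: [3.137, 0.121, -0.015]
contact_force: [-16.9, 3.4, 0.8]
opening: 0.0179
grasp_force: 30.0
```

Force rose while the TCP stayed at x = 0.493, so the plate is seated. I back off, lift and carry the bar to the drawer.

arm_command(rows=[[-0.15,0,0,0,0,0,1],[-0.3,0,0.1,0,0,0,1],[-0.3,0,0.5,0,0,0,1],[-0.3,0,0.9,0,0,0,1],[-0.3,0,1,0,0,0,1]])

```text
time: 15.55
position: [0.4704, 0.2841, 0.167]
ee_rot: [-3.135, -0.122, -0.011]
contact_force: [1.7, 1.2, -3.7]
opening: 0.018
grasp_force: 30.0
```

arm_command(rows=[[0,-0.3,0.2,0,0,0,1],[0,-0.65,0.4,0,0,0,1],[0,-1,0.8,0,0,0,1]])

```text
time: 15.8
position: [0.4658, 0.1879, 0.2315]
ee_rot: [3.137, 0.123, -0.007]
contact_force: [0.1, -1.1, -4.3]
opening: 0.0179
grasp_force: 30.0
```

arm_command(rows=[[0,-0.35,0,0,0,0,1],[0,-0.7,0,0,0,0,1],[0,-1,0,0,0,0,1]])

```text
time: 16.05
position: [0.4676, 0.0881, 0.2332]
ee_rot: [3.139, 0.122, 0.001]
contact_force: [-0.0, -0.6, -4.1]
opening: 0.0177
grasp_force: 30.0
```

arm_command(rows=[[0,-0.35,0,0,0,0,1],[0,-0.7,0,0,0,0,1],[0,-1,0,0,0,0,1]])

```text
time: 16.3
position: [0.4673, -0.0121, 0.2326]
ee_rot: [3.139, 0.121, -0.0]
contact_force: [0.7, 0.6, -4.6]
opening: 0.0177
grasp_force: 30.0
```

arm_command(rows=[[0,-0.35,0,0,0,0,1],[0,-0.7,0,0,0,0,1],[0,-1,0,0,0,0,1]])

```text
time: 16.55
position: [0.4674, -0.1121, 0.2326]
ee_rot: [3.139, 0.121, -0.0]
contact_force: [0.6, -1.0, -5.0]
opening: 0.0176
grasp_force: 30.0
```

arm_command(rows=[[0,-0.35,0,0,0,0,1],[0,-0.7,0,0,0,0,1],[0.1,-1,0,0,0,0,1]])

```text
time: 16.8
position: [0.476, -0.212, 0.2322]
ee_rot: [-3.139, -0.12, 0.003]
contact_force: [0.9, -0.4, -3.7]
opening: 0.0176
grasp_force: 30.0
```

arm_command(rows=[[0.1,-0.35,0,0,0,0,1],[0.2,-0.7,0,0,0,0,1],[0.25,-1,0,0,0,0,1]])

```text
time: 17.05
position: [0.5034, -0.3125, 0.2323]
ee_rot: [3.139, 0.12, 0.0]
contact_force: [0.9, -0.5, -4.0]
opening: 0.018
grasp_force: 30.0
```

arm_command(rows=[[0.1,-0.35,0,0,0,0,1],[0.15,-0.7,0,0,0,0,1],[0.15,-0.9,0,0,0,0,1],[0.15,-0.95,0,0,0,0,1],[0.15,-0.95,0,0,0,0,1]])

```text
time: 17.47
position: [0.5172, -0.4062, 0.2317]
ee_rot: [-3.138, -0.118, 0.002]
contact_force: [-0.2, 0.2, -5.0]
opening: 0.0182
grasp_force: 30.0
```

Run:
```python
from h import *
st=state();print(st['position'],st['ee_rot'],st['contact_force'])
plate('scene9');b=load('scene9');a=snap('top','top9')
A=cv2.resize(a['image'][190:262,238:334],(400,300),interpolation=3);B=cv2.resize(b['image'][190:280,310:430],(400,300),interpolation=3)
C=cv2.resize(a['image'][150:300,420:620],(400,300),interpolation=3);D=cv2.resize(b['image'][240:420,30:270],(400,300),interpolation=3)
cv2.imwrite('pics/c7.png',np.vstack([np.hstack([A,B]),np.hstack([C,D])])[:,:,::-1])
```

```text
[ 0.51717815 -0.40617473  0.23166005] [-3.13837839e+00 -1.17939395e-01  1.89034815e-03] [-0.23806247  0.17588677 -5.0047747 ]
plate [0.612  0.2895] [0.0792 0.1221] 4.490035057067871 [[0.567799985408783, 0.3472999930381775], [0.5773000121116638, 0.225600004196167], [0.6563000082969666, 0.23180000483989716], [0.6467000246047974, 0.35350000858306885]]
```

View pics/c7.png

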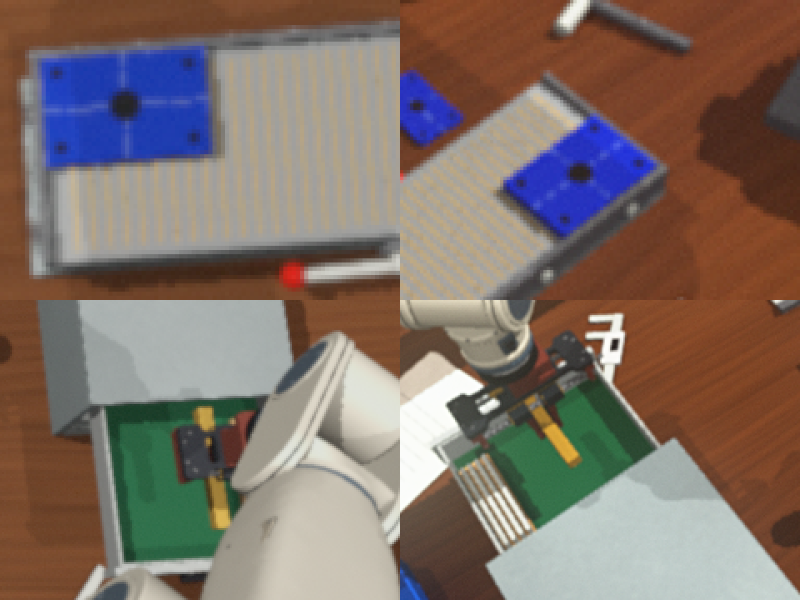

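The plate lies in the corner in both views, at 4.5° against the chuck's ~4.4°, with no gap showing. The bar hangs over the free part of the drawer, clear of the front wall and the rack. I lower it.

arm_command(rows=[[0,0,-0.3,0,0,0,1],[0,0,-0.6,0,0,0,1],[0,0,-0.8,0,0,0,1],[0,0,-0.93,0,0,0,1],[0,0,-0.97,0,0,0,1]])

```text
time: 17.98
position: [0.5169, -0.4028, 0.1338]
ee_rot: [-3.136, -0.123, 0.005]
contact_force: [-0.1, -0.9, -4.3]
opening: 0.0178
grasp_force: 30.0
```

arm_command(rows=[[0,0,-0.01,0,0,0,1],[0,0,-0.02,0,0,0,1]])

```text
time: 18.15
position: [0.5187, -0.4051, 0.1353]
ee_rot: [3.138, 0.122, 0.002]
contact_force: [0.2, 0.2, -3.5]
opening: 0.018
grasp_force: 30.0
```

arm_command(rows=[[0,0,-0.02,0,0,0,1],[0,0,-0.04,0,0,0,1],[0,0,-0.04,0,0,0,1]])

```text
time: 18.4
position: [0.5181, -0.4053, 0.1308]
ee_rot: [3.139, 0.121, 0.001]
contact_force: [-0.9, -0.2, -4.4]
opening: 0.0177
grasp_force: 30.0
```

arm_command(rows=[[0,0,-0.01,0,0,0,1],[0,0,-0.02,0,0,0,1],[0,0,-0.02,0,0,0,1]])

```text
time: 18.65
position: [0.5183, -0.4055, 0.1288]
ee_rot: [3.138, 0.121, 0.002]
contact_force: [-0.2, 0.5, 0.4]
opening: 0.0179
grasp_force: 30.0
```

Fz has gone from −4.4 to about 0 N, so the drawer floor now carries the bar. I release it.

arm_command(rows=[[0,0,0,0,0,0,0.7],[0,0,0,0,0,0,0.5],[0,0,0,0,0,0,0.5],[0,0,0,0,0,0,0.5],[0,0,0,0,0,0,0.5]])

```text
time: 19.07
position: [0.5179, -0.4051, 0.1283]
ee_rot: [3.139, 0.121, 0.0]
contact_force: [0.7, -0.7, 1.2]
opening: 0.0433
grasp_force: 0.0
```

arm_command(rows=[[0,0,0.1,0,0,0,0.5],[0,0,0.3,0,0,0,0.5],[0,0,0.6,0,0,0,0.5],[0,0,1,0,0,0,0.5]])

```text
time: 19.4
position: [0.5165, -0.404, 0.2272]
ee_rot: [-3.136, -0.121, 0.006]
contact_force: [1.0, -0.6, -0.7]
opening: 0.0438
grasp_force: 0.0
```

arm_command(rows=[[-0.35,0,0.2,0,0,0,0.5],[-0.7,0,0.3,0,0,0,0.5],[-1,0,0.3,0,0,0,0.5],[-1,0,0.3,0,0,0,0.5]])

```text
time: 19.73
position: [0.4139, -0.4048, 0.26]
ee_rot: [3.139, 0.118, -0.001]
contact_force: [0.6, -0.2, -0.5]
opening: 0.0436
grasp_force: 0.0
```

Run:
```python
from h import *
st=state();print(st['position'],st['contact_force'],st['opening'])
plate('scene10');b=load('scene10');a=snap('top','top10')
A=cv2.resize(a['image'][190:262,238:334],(400,300),interpolation=3);B=cv2.resize(b['image'][190:280,310:430],(400,300),interpolation=3)
C=cv2.resize(a['image'][150:300,420:620],(400,300),interpolation=3);D=cv2.resize(b['image'][240:420,30:270],(400,300),interpolation=3)
cv2.imwrite('pics/c8.png',np.vstack([np.hstack([A,B]),np.hstack([C,D])])[:,:,::-1])
```

```text
[ 0.41389105 -0.4048449   0.25995093] [ 0.59841587 -0.18612437 -0.54488114] 0.04360772540640482
plate [0.6126 0.2892] [0.0785 0.1219] 5.400737285614014 [[0.567799985408783, 0.34619998931884766], [0.5792999863624573, 0.2248000055551529], [0.6575000286102295, 0.2321999967098236], [0.6460000276565552, 0.35359999537467957]]
```

View pics/c8.png

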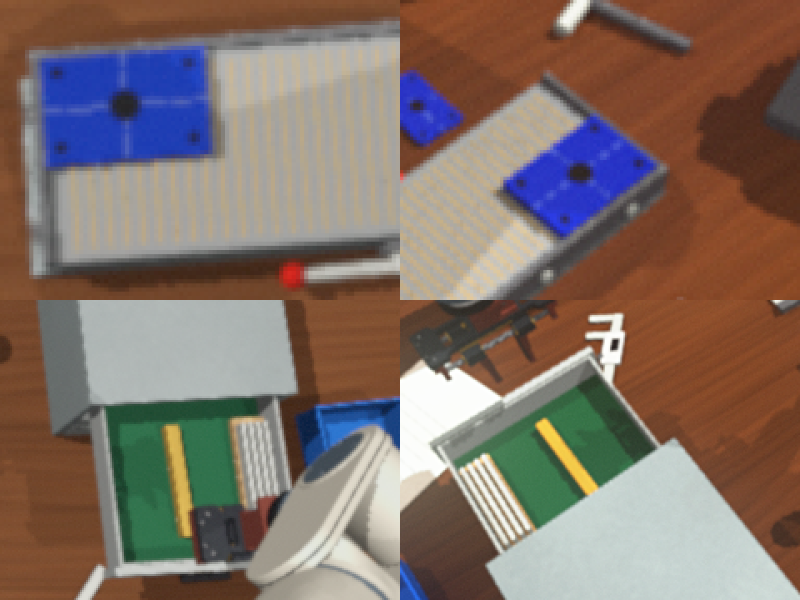

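The bar lies on the drawer floor, clear of the walls and the rack, and the plate sits in the corner. I do one quick numeric check of its angle against the chuck before handing in.

Run:
```python
from h import *
s=load('top10'); im=s['image'].astype(float); hsv=cv2.cvtColor(s['image'],cv2.COLOR_RGB2HSV)
blue=im[...,2]-im[...,0]
def ang(pts,z):
    W=np.array([ray(s,p,z)[:2] for p in pts]); k,c=np.polyfit(W[:,1],W[:,0],1); r=W[:,0]-k*W[:,1]-c
    return -np.degrees(np.arctan(k)).round(2), (k*.29+c).round(4), r.std().round(4)
def cross(prof,thr,base,up):
    for i in range(len(prof)-1):
        a,b=prof[i],prof[i+1]
        if (a<thr<=b) if up else (a>=thr>b): return base+i+(thr-a)/(b-a)
U=[(u,cross(blue[196:215,u],75,196,True)) for u in range(252,286)]
L=[(u,cross(blue[215:240,u],75,215,False)) for u in range(252,286)]
print('plate back',ang(U,.067),'plate front',ang(L,.067))
v=hsv[...,2].astype(float); g=im[...,2]
F=[(u,cross(g[236:262,u],100,236,False)) for u in range(258,300)]; F=[p for p in F if p[1]]
print('chuck front',ang(F,.055))
B=[(u,cross(g[190:212,u],70,190,True)) for u in range(250,345)]; B=[p for p in B if p[1]]
print('rail outer',ang(B,.063))
```

```text
plate back (np.float64(4.73), np.float64(0.647), np.float64(0.0003)) plate front (np.float64(3.07), np.float64(0.5681), np.float64(0.004))
chuck front (np.float64(4.44), np.float64(0.4954), np.float64(0.0001))
rail outer (np.float64(4.65), np.float64(0.6569), np.float64(0.0004))
```

```bash
python3 -c "
from plant import close_job
print(close_job())"
```

```text
the job is handed in; nothing more can be done
None
```

I handed the job in at about 20 s of the 72 s allowed, with no verdict reported: the plate is pushed firmly home against both rails and within 0.1° of parallel to the back rail, though that gap measured about 2 mm, right at the limit and within camera error, and the bar lies in the open drawer.

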